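# Close down the hearing-test desk

## Task

The child's hearing test is over: put every test toy that is on the desk (toy lorry, jingle block, wood block, chime bars) into the open kit drawer, and once they are all in, push the drawer fully home past its catch. Turn the sound level dial on the console fully anticlockwise to off, at whatever moment suits. Leave the toy figure, mug, mouse, handset and stapler where they stand.

Things in the scene. Friction and masses are not known exactly. Their poses are not given: they have to be found in the camera images.
- unit: Low grey desktop drawer unit with one wooden-fronted drawer, 260 deep (its x) x 400 wide (its y) x 96 mm high, fixed to the desk. Origin: centre of its underside on the desk; its x points from the front (facing the robot) to the back. The front of its top slab is at x = -115 mm; the audiometer stands on its top.
- unit_drawer0 (a joint): How far the kit drawer is out along the unit's x, m: 0 = fully home at its stop, 0.18 = fully out; starts 0.150 to 0.172 out. Slides with about 1 N of friction; a sprung catch resists over the last 14 mm (push of about 4 N) and, once passed about 6 mm from the stop, draws the drawer home and holds it.
- drawer_face (a point): Middle of the outer face of the drawer's wooden front (face 394 mm wide, from 14 to 83 mm above the desk), at unit x = -130 mm minus the drawer value; x points into the unit. A steel bar handle, 120 mm long, stands 35 mm out from the middle of the face, 58 mm above the desk. The face can be pushed anywhere.
- drawer_in (a point): Centre of the drawer's inner floor, 22 mm above the desk; axes as the unit's; moves with the drawer. Inside: x -107 to +107 mm (x to the back), y -179 to +179 mm, walls 6 mm thick, 52 mm high (front 61). Only the part with x below (drawer value - 113 mm) is open from above, the rest is under the unit's top; what rises over 61 mm above the floor jams there.
- audiometer: Grey hearing-test console (audiometer), 130 x 240 x 50 mm, with a screen and four white keys, fixed on top of the drawer unit, 96 to 146 mm above the desk. Origin: centre of its underside; x to the back.
- dial (a joint): Sound level dial on the console's top: angle in rad, 0 = off, the end stop fully anticlockwise seen from above; grows clockwise up to 4.7. Starts between 1.2 and 3.4. Light friction (0.05 N m), stays where it is left.
- dial_grip (a point): Point on the dial's vertical axis at gripping height, 37 mm above the console's top. The dial is a round black disc (44 mm across) with an upright grip bar 42 mm long, 14 mm thick, reaching from 14 to 44 mm above the console's top. The point turns with the dial: its x runs along the bar, and at 0 it equals the console's x.
- lorry: Test toy: toy tanker lorry, black chassis, yellow cab (at +x) and grey tank, 115 long x 46 wide x 52 mm high; the tank is 37 mm wide and centred 19 mm behind the origin; it does not roll. Lies on its underside on the desk at the start; body origin: centre of the underside, z up through the toy, x along its length. May be absent (None).
- jingles: Test toy: jingle block, an open brown wooden frame with two windows holding steel jingle discs, 112 x 40 x 44 mm; the frame does not give when gripped. Lies on its underside on the desk at the start; body origin: centre of the underside, z up through the toy, x along its length. May be absent (None).
- woodblock: Test toy: dark percussion wood block with a slit in each side, 112 x 50 x 38 mm. Lies on its underside on the desk at the start; body origin: centre of the underside, z up through the toy, x along its length. May be absent (None).
- chime_long: Test toy: long chime bar, pale wooden block 118 x 36 x 34 mm with an aluminium bar 28 mm wide on top, 40 mm high overall. Lies on its underside on the desk at the start; body origin: centre of the underside, z up through the toy, x along its length. May be absent (None).
- chime_short: Test toy: short chime bar, as the long one but 84 mm long. Lies on its underside on the desk at the start; body origin: centre of the underside, z up through the toy, x along its length. May be absent (None).
- figure: Bystander: small toy figure standing on the desk, 42 mm across, 84 mm high, origin under its middle. Not a test toy: stays.
- mug: Bystander: white mug, 76 mm across, 90 mm high, origin under its middle.
- mouse: Bystander: black computer mouse, 105 x 60 x 32 mm, origin under its middle.
- handset: Bystander: white remote handset, 120 x 45 x 22 mm, origin under its middle.
- stapler: Bystander: black stapler, 130 x 35 x 49 mm, origin under its middle.
There are look-alikes about, which are no part of the job. What is shaped like the jingles but blue or orange is not meant.

How it is judged:
By the outcome, as a careful person would: the job done as asked, in the order asked, and still so for the second after the job is handed in, with the robot touching nothing.
Of lorry, jingles, woodblock, chime_long, chime_short only 4 to 5 are there at a start; the rules pass over those that are not, and their reading is None.
At some moment in a run one of lorry, jingles, woodblock, chime_long, chime_short may be knocked a few centimetres aside while the robot is not near it.
Once in a run the grip may slacken for a moment while it holds something.
It also fails if it takes over 208 s, if anything falls off the work surface, if the arm or the gripper's body presses on something with over 40 N, if the wrist force passes 120 N, or if a joint passes its speed limit or range.

## Robot

A 6-joint arm with a two-finger parallel gripper is mounted at the origin on the work surface. World frame = base frame: x ahead of the robot, y to its left, z up, the work surface at z = 0. Lengths are in mm, angles in rad, forces in N, time in s.
With the tool pointing down it reaches from about 325 to 875 mm from the base axis. Payload 4.4 kg.
Tool frame: the origin (TCP) lies on the centre line of the jaws, within the pads' length; the fingertips stand ahead of it and the grasp point (between the pads) lies 6 mm ahead of it (ctrl.tcp_to_tips is the z of the fingertips in the tool frame, in mm); z points along the fingers, y is the line along which they close (so a half turn about z gives the same grasp; the last joint's range is limited). The gripper opens to 85 mm and grips with 20 to 120 N. Pads are 22 mm wide; open, the fingers measure 114 mm over their backs; the gripper's body (76 mm by 85 mm) begins 54 mm behind the grasp point. The pads swing forward as they close: fully open they stand 13 mm farther back than shut.
Start: joints at [1.119, 0.207, 1.542, -0, 1.393, -0.15], TCP at [170.373, 549.182, 256.282] pointing down, gripper open.
Joint ranges: [-2.73, 2.73], [-0.86, 2.22], [0.23, 2.46], [-1.11, 4.25], [0.08, 2.63], [-2.82, 2.82]. Speed limits (rad/s): [2.79, 2.79, 3.14, 3.14, 3.14, 3.14].

## Interface

Orientations are given as a 3x3 rotation matrix whose columns are the frame's x, y, z axes.
In Python, from plant import ctrl, sensors, optics gives the robot as it stands. Calls block until the motion is done:
- ctrl.move_ptp(position, orientation): joint-space move of the TCP to a pose.
- ctrl.move_l(position, rot=None, vel=150, threshold=None): straight line of the TCP; rot=None keeps the orientation; vel is the mean speed in mm/s. With threshold (N) it stops when the force on the tool has changed by that much, and returns True; else False.
- ctrl.set_joints(angles): joint-space move.
- ctrl.gripper_to(opening, force=None): finger opening in mm; force is the grip in N (None keeps the last); returns when the fingers have stopped.
- ctrl.hold(seconds).
- ctrl.solve_ik(position, orientation): joint angles nearest the present ones, or None.
- sensors.read_state(): the state.
- optics.grab_frame(name): name is "side" or "top" or "wrist"; returns (picture, depth): 480x640x3 uint8, red, green, blue; 480x640 float32, mm along the optical axis (not along the pixel's ray), 0 where there is no reading.
- optics.camera_params(name): a dict with "mtx" (3x3 intrinsics, pixels), "k1" (the pictures are not rectified: a ray, as slopes to the right and down, at radius r is drawn at 1 + k1 r^2 times it, then the intrinsics apply), "R" (3x3) and "t" (3): a world point X has camera coordinates R X + t; the wrist camera has in their place "T_tool_cam" (4x4, takes a point from camera to tool coordinates, whose origin is the TCP and whose axes are the flange's). Camera axes: x right, y down, z forward; pixel columns grow to the right and rows downward; lengths in mm; the calibration is good to about 2 mm. A picture is of the moment at which its call begins: read the wrist's pose just before it. camera_params takes no time and is no camera call.
A pose or a line that the arm cannot do raises ctrl.MotionError and nothing moves.
- ctrl.finish_job(): hands the job in; it is judged then, once.
The state is a dict: "t": time; "q": joint angles; "qvel": joint speeds; "tau": joint torques, N m; "eef_pos": TCP position; "eef_rot": TCP orientation; "force": force on the tool from outside, world axes, zero at the start; "wrist_torque": the same for the moment, N m; "grip_width": finger opening in mm; "grasp_force": force on a finger pad.
Only numpy, scipy, OpenCV 4.12 (cv2) and the standard library are available. Lean on these libraries where they do the work, as an engineer would, in place of code of your own. Each camera call takes 0.05 s, during which the arm holds its last target. There are 200 camera calls.

## Working session

There is one attempt and no reset: what is moved stays moved. The work goes in short steps, each a Python script; the robot and the scene stay as the last script left them, time stands still between calls to the robot, and variables do not carry over. Pictures are saved under pics/ and viewed, at most 14 in all, crops included, and the job is handed in when it is done.

```bash
ls; mkdir -p pics
python3 - <<'E'
from plant import ctrl,sensors,optics
import cv2,numpy as np
for n in("top","side"):
    im,d=optics.grab_frame(n); cv2.imwrite(f"pics/{n}0.png",im[:,:,::-1]); np.savez(f"pics/{n}0.npz",im=im,d=d)
    p=optics.camera_params(n); print(n,p, (d>0).mean())
print(optics.camera_params("wrist"),ctrl.tcp_to_tips); s=sensors.read_state(); print(s["t"],s["eef_rot"])
E
```

```text
pics
top {'mtx': array([[466.37716762,   0.        , 324.22990525],
       [  0.        , 466.37716762, 241.29963908],
       [  0.        ,   0.        ,   1.        ]]), 'k1': -0.009492272744978714, 'R': array([[ 0.02023438, -0.99978328,  0.00489604],
       [-0.98423944, -0.0207798 , -0.17561587],
       [ 0.17567954, -0.0012654 , -0.98444659]]), 't': array([  75.14291219,  549.70292632, 1264.77235055])} 0.9958203125
side {'mtx': array([[489.78456015,   0.        , 315.92954031],
       [  0.        , 489.78456015, 237.25328799],
       [  0.        ,   0.        ,   1.        ]]), 'k1': -0.0698432277150753, 'R': array([[ 9.77378496e-01, -2.11495845e-01, -8.85001492e-04],
       [-1.60410175e-01, -7.38557919e-01, -6.54828814e-01],
       [ 1.37839949e-01,  6.40157565e-01, -7.55776713e-01]]), 't': array([-501.4332208 ,  223.76816692, 1135.97176321])} 0.996025390625
{'mtx': array([[366.19928575,   0.        , 329.61346684],
       [  0.        , 366.19928575, 238.64077577],
       [  0.        ,   0.        ,   1.        ]]), 'k1': -0.07762941904876043, 'T_tool_cam': array([[ 6.15038471e-04, -9.60476654e-01, -2.78359872e-01,
         7.05860528e+01],
       [ 9.99999802e-01,  5.54480312e-04,  2.96281765e-04,
        -7.55615268e-01],
       [-1.30226650e-04, -2.78360000e-01,  9.60476805e-01,
        -1.18861708e+02],
       [ 0.00000000e+00,  0.00000000e+00,  0.00000000e+00,
         1.00000000e+00]])} 25.0
0.1 [[-9.55094629e-01  2.96299491e-01 -9.27697718e-04]
 [ 2.96300769e-01  9.55092777e-01 -1.90821962e-03]
 [ 3.20632888e-04 -2.09740786e-03 -9.99997749e-01]]
```

View pics/top0.png

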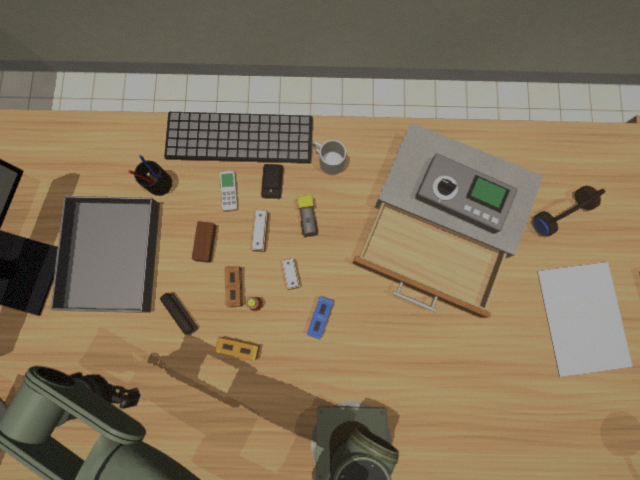

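View pics/side0.png

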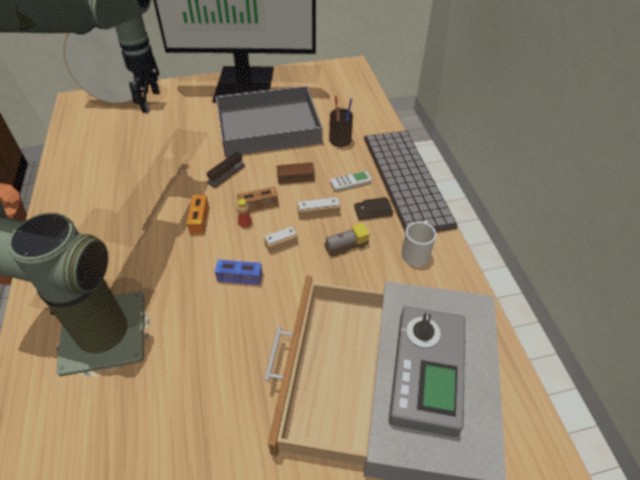

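Top view: the lorry is at (306,215), the long chime at (260,230), the short chime at (290,273), the brown jingles at (233,286) and the wood block at (204,242). The figure is at (254,303), next to the jingles. The look-alikes are blue (320,317) and orange (237,348). The drawer, at (430,258), is open, and the dial is at (446,187). All five toys are present.

```bash
cat > h.py <<'E'
import numpy as np, cv2
from plant import ctrl,sensors,optics
def pose(name):
    p=optics.camera_params(name)
    if name!="wrist": return p,p["R"].T,-p["R"].T@p["t"]
    s=sensors.read_state(); T=np.array(p["T_tool_cam"]); Rt=np.array(s["eef_rot"])
    return p,Rt@T[:3,:3],Rt@T[:3,3]+np.array(s["eef_pos"])
def rays(p,uv):
    n=cv2.undistortPoints(np.asarray(uv,float).reshape(-1,1,2),p["mtx"],np.array([p["k1"],0,0,0.]))[:,0]
    return np.c_[n,np.ones(len(n))]
def grab(name):
    """image, world cloud HxWx3 (nan without depth), rays (world), camera centre"""
    p,R,c=pose(name); im,d=optics.grab_frame(name)
    v,u=np.mgrid[0:480,0:640]; r=(rays(p,np.c_[u.ravel(),v.ravel()])@R.T).reshape(480,640,3)
    X=c+r*d[...,None]; X[d<=0]=np.nan
    return im,X,r,c
def onplane(r,c,z): return c+r*((z-c[2])/r[...,2])[...,None]
def blobs(X,zmin=12,amin=60,zmax=70):
    m=((X[...,2]>zmin)&(X[...,2]<zmax)).astype(np.uint8)
    n,l,st,ce=cv2.connectedComponentsWithStats(m,connectivity=4)
    return [(l==i) for i in range(1,n) if st[i,4]>=amin]
def rect(P):
    """xy points -> centre, (long,short), yaw of long axis"""
    (c,s,a)=cv2.minAreaRect(P.astype(np.float32)); a=np.radians(a)
    if s[0]<s[1]: s=s[::-1]; a+=np.pi/2
    return np.array(c),s,(a+np.pi/2)%np.pi-np.pi/2
def R_down(yaw):
    """tool z down, tool y at yaw from world y; yaw 0: tool x = -world x"""
    c,s=np.cos(yaw),np.sin(yaw); return np.array([[-c,-s,0],[-s,c,0],[0,0,-1.]])
E
python3 - <<'E'
from h import *
np.set_printoptions(precision=1,suppress=True)
for n in("top","side"):
    im,X,r,c=grab(n); z=X[...,2]
    print(n,c, "desk z", np.nanmedian(z[300:330,540:560]) if n=="side" else np.nanmedian(z[350:400,450:500]))
    for b in blobs(X):
        q=X[b]
        if q[:,0].max()>900 : continue
        t=q[q[:,2]>np.percentile(q[:,2],95)-8]; cc,s,a=rect(t[:,:2]); v,u=np.argwhere(b).mean(0)
        print(f"px {u:.0f},{v:.0f} c {cc} size {np.array(s)} yaw {a:.2f} top {np.percentile(q[:,2],95):.0f} rgb {np.median(im[b],0)}")
    for uv in ([(430,258),(418,297),(446,187),(358,264),(486,313),(413,128),(540,182),(380,206),(524,252),(425,154),(515,190)] if n=="top" else [(425,330),(385,287),(497,296),(275,368)]):
        print(uv,X[uv[1],uv[0]])
E
```

```text
top [ 317.3   88.1 1341.3] desk z -1.1663482436799768
px 333,149 c [817.4  68.3] size [66.1 28.9] yaw -1.55 top 67 rgb [91. 85. 76.]
px 332,168 c [770.1  70. ] size [69.1 24.8] yaw 1.49 top 67 rgb [91. 85. 74.]
px 272,181 c [739.9 244.6] size [73.9 49.7] yaw 0.02 top 35 rgb [51. 45. 40.]
px 150,171 c [739.3 593.5] size [41.8 30. ] yaw -0.58 top 69 rgb [27. 23. 19.]
px 162,186 c [703.9 561.9] size [71.7 26.4] yaw -0.71 top 67 rgb [28. 22. 17.]
px 228,190 c [700.6 371.7] size [118.6  44.7] yaw 0.12 top 25 rgb [144. 143. 132.]
px 582,193 c [ 709.9 -660.6] size [37.4 21.9] yaw -0.56 top 68 rgb [48. 39. 28.]
px 307,215 c [626.  140.4] size [111.3  43. ] yaw 0.06 top 55 rgb [107.  99.  68.]
px 99,250 c [501.4 700.7] size [321.3 253.6] yaw 0.00 top 67 rgb [44. 40. 37.]
px 592,205 c [ 674.9 -683.8] size [27.5 14.3] yaw -1.15 top 68 rgb [52. 43. 31.]
px 434,255 c [ 519.4 -219.6] size [368.7 184. ] yaw 1.19 top 27 rgb [167. 148. 109.]
px 260,230 c [580.4 272.5] size [114.   34.9] yaw -0.05 top 44 rgb [166. 162. 161.]
px 543,225 c [ 613.  -540.4] size [59.7 34. ] yaw 0.52 top 68 rgb [48. 46. 58
[... 2395 characters left out ...]
5.7  86.3] size [64.5 26.7] yaw -0.52 top 68 rgb [128. 123. 114.]
px 415,254 c [779.3  47.9] size [74.9 29.4] yaw -0.72 top 68 rgb [127. 120. 111.]
px 238,270 c [335.7  91.2] size [112.5  43.4] yaw -0.30 top 47 rgb [ 79.  92. 154.]
px 336,371 c [ 461.2 -159.6] size [390.5 150.2] yaw 0.75 top 47 rgb [191. 166. 129.]
px 106,340 c [ 15.8 -35.5] size [119.3  51.2] yaw 0.44 top 61 rgb [82. 86. 72.]
px 275,355 c [ 395.6 -171.4] size [129.3  37. ] yaw 1.19 top 66 rgb [169. 160. 152.]
px 348,461 c [ 500.4 -418.8] size [334.4  17.5] yaw -0.40 top 68 rgb [116.  94.  75.]
(425, 330) [ 671.6 -249.3  188.9]
(385, 287) [656.4 -76.5  95.4]
(497, 296) [1379.9  317.2 -741. ]
(275, 368) [ 383.  -172.6    0.8]
```

The toys' heights and positions agree across both views to about 4 mm, and their sizes match the text. Next I'll fit the unit, drawer and dial, and pick the first toy.

Run:
```python
from h import *
np.set_printoptions(precision=1,suppress=True)
for n in("top","side"):
    im,X,r,c=grab(n); x,y,z=np.moveaxis(X,2,0)
    reg=(x>300)&(x<950)&(y<10)&(y>-560)
    def big(m):
        m=m.astype(np.uint8); k,l,st,_=cv2.connectedComponentsWithStats(m,connectivity=4); return l==1+np.argmax(st[1:,4])
    for nm,lo,hi in(("slab",88,104),("front",74,90),("console",138,154),("dial",172,200)):
        m=reg&(z>lo)&(z<hi)
        if nm=="front": m&=((x-511)*np.cos(-.38)+(y+218)*np.sin(-.38))<-60
        m=big(m); P=X[m]; cc,s,a=rect(P[:,:2]); print(n,nm,cc,np.array(s),"yaw %.3f"%a,"z %.1f"%np.median(P[:,2]),m.sum())
    if n=="top": cv2.imwrite("pics/dial.png",cv2.resize(im[140:260,400:560,::-1],None,fx=4,fy=4,interpolation=2))
```

```text
top slab [ 701.8 -290.8] [399.7 248.8] yaw 1.185 z 95.3 7644
top front [ 427.4 -179. ] [390.6  21.4] yaw 1.187 z 82.2 922
top console [ 675.  -292.6] [238.2 131.5] yaw 1.152 z 145.8 3865
top dial [ 680.6 -230.2] [41.2 16.9] yaw 1.070 z 187.8 117
side slab [ 700.3 -292. ] [404.6 246.7] yaw 1.188 z 96.3 14524
side front [ 426.  -181.8] [395.2  22.8] yaw 1.194 z 83.4 1612
side console [ 673.4 -296.1] [241.6 129.5] yaw 1.159 z 146.9 7283
side dial [ 680.1 -233. ] [43.4 14.5] yaw 1.117 z 189.7 181
```

View pics/dial.png

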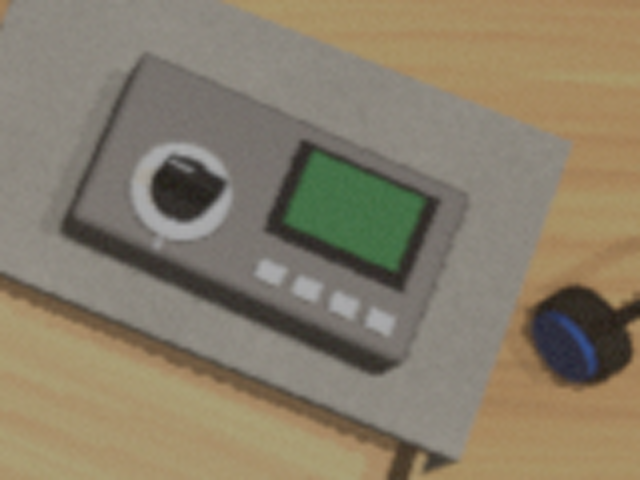

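Crop: the dial is at about (183,188), with its bar lying up-left to down-right. It measures (680,-231.5), top z about 189, bar yaw about 1.09. That gives a dial angle of about 1.64, the only value in the allowed range. The drawer is about 169 mm out. I'll turn the dial first.

Run:
```python
from h import *
np.set_printoptions(precision=3,suppress=True)
D=np.array([680.3,-231.6])
for y in (1.09,1.09-np.pi): print(y,ctrl.solve_ik([*D,192],R_down(y)))
y=1.09-np.pi
ctrl.gripper_to(50,30)
ctrl.move_ptp([*D,290],R_down(y)); q0=ctrl.solve_ik([*D,192],R_down(y)); q1=ctrl.solve_ik([*D,192],R_down(y+1.64)); print(q0,q1)
print(ctrl.move_l([*D,192],vel=80,threshold=8), sensors.read_state()["eef_pos"])
ctrl.gripper_to(5,30); s=sensors.read_state(); print("grip",s["grip_width"],s["grasp_force"],s["wrist_torque"])
sg=1 if q1 is None else np.sign(q1[5]-q0[5])
q=np.array(s["q"]); tot=0
base=np.array(s["wrist_torque"])[2]
while tot<1.95:
    d=0.3 if tot<1.1 else 0.06
    q[5]+=sg*d; tot+=d; ctrl.set_joints(q); s=sensors.read_state(); t=s["wrist_torque"][2]-base
    print("%.2f %.3f %.1f"%(tot,t,s["grip_width"]))
    if tot>1.2 and abs(t)>0.35: break
```

```text
1.09 None
-2.0515926535897933 [-0.448  0.556  1.203 -0.     1.382  0.032]
[-0.448  0.556  1.203 -0.     1.382  0.032] [-0.448  0.556  1.203 -0.     1.382 -1.608]
False [ 680.779 -231.836  192.996]
grip 13.013885197248781 33.136231899261475 [-0.041 -0.21  -0.054]
0.30 0.124 13.3
0.60 0.152 13.5
0.90 0.062 13.3
1.20 0.054 13.4
1.26 0.120 13.6
1.32 0.081 13.2
1.38 0.099 13.3
1.44 0.045 13.7
1.50 0.075 13.4
1.56 0.083 13.5
1.62 0.103 13.8
1.68 -0.993 13.7
```

```bash
cat >> h.py <<'E'
UO=np.array([694,-288.6]); A=-0.384; V=169.
ux=np.array([np.cos(A),np.sin(A)]); uy=np.array([-ux[1],ux[0]])
def din(x,y): return UO+ux*(-V-2+x)+uy*y
#     expected xy, length, width, top, TCP z, approach opening, slot (x,y), grip shift along toy x
TOY={"chime_long":((579,270),118,36,40,34,75,(-32,140),0),
 "chime_short":((456,177),84,36,40,34,75,(-45,-140),0),
 "lorry":((625,137),115,46,52,42,80,(-32,-72),-14),
 "woodblock":((542,430),112,50,38,34,85,(-32,0),0),
 "jingles":((418,336),112,40,44,40,62,(-32,72),0)}
def find(nm,near=None):
    e,L,W,H=TOY[nm][:4]; e=near if near is not None else e; res=[]
    for n in("top","side"):
        im,X,r,c=grab(n); best=None
        for b in blobs(X):
            q=X[b]; h=np.percentile(q[:,2],95); t=q[q[:,2]>(h-8 if nm!="lorry" else 25)]; cc,s,a=rect(t[:,:2])
            d=np.hypot(*(cc-e))
            if d<90 and abs(s[0]-L)<12 and abs(s[1]-W)<14 and abs(h-H)<8 and (best is None or d<best[0]): best=(d,cc,a,h,s)
        print(nm,n,best); res.append(best)
    res=[r for r in res if r is not None]
    if not res: return None
    return np.mean([r[1] for r in res],0), np.mean([r[2] for r in res])   # yaws here are near 0
def st(): s=sensors.read_state(); return s
def pick(nm,near=None):
    f=find(nm,near)
    if f is None: print("not found"); return False
    c,a=f; e,L,W,H,z,op,slot,sh=TOY[nm]; p=c+sh*np.array([np.cos(a),np.sin(a)]); R=R_down(a)
    ctrl.gripper_to(op,50); ctrl.move_ptp([*p,180],R); 
    hit=ctrl.move_l([*p,z],vel=110,threshold=15); s=st()
    if hit: print("HIT on descent",s["eef_pos"],s["force"]); return False
    ctrl.gripper_to(5,50); s=st(); print("closed",s["grip_width"],s["grasp_force"])
    ctrl.move_l([*p,230],vel=150); s=st(); print("lifted",s["grip_width"],s["grasp_force"],"t",s["t"])
    return s["grip_width"]>20
def place(nm):
    e,L,W,H,z,op,slot,sh=TOY[nm]; p=din(*slot)+ux*sh; R=R_down(A)
    ctrl.move_ptp([*p,230],R); s=st(); w=s["grip_width"]; print("over",w,s["grasp_force"])
    if w<20: return False
    ctrl.move_l([*p,z+22+10],vel=150)
    hit=ctrl.move_l([*p,z+22-1],vel=25,threshold=6); s=st(); print("down hit",hit,s["eef_pos"],s["grip_width"],"want z",z+22)
    ctrl.gripper_to(s["grip_width"]+7); ctrl.move_l([*p,200],vel=150); s=st(); print("t",s["t"],"F",s["force"])
    return True
E
python3 - <<'E'
from h import *
np.set_printoptions(precision=1,suppress=True)
ctrl.gripper_to(45); p=st()["eef_pos"]; ctrl.move_l([p[0],p[1],290]); 
ctrl.move_ptp([*din(-32,100),260],R_down(A))
if pick("chime_long"): place("chime_long")
im,_=optics.grab_frame("top"); cv2.imwrite("pics/p1.png",im[:,:,::-1])
E
```

```text
chime_long top (np.float64(2.5691149410679635), array([579.3, 272.6]), np.float64(-0.05223870373023143), np.float64(44.34522490953657), (116.22630310058594, 34.695743560791016))
chime_long side None
closed 35.50061796825777 32.87093102931976
lifted 34.93566903718372 50.45819878578186 t 16.6917
over 34.88213723869864 50.505414605140686
down hit True [558.9 -83.   56.6] 35.30743714063603 want z 56
t 21.05 F [ 0.4  0.2 -0.8]
```

View pics/p1.png

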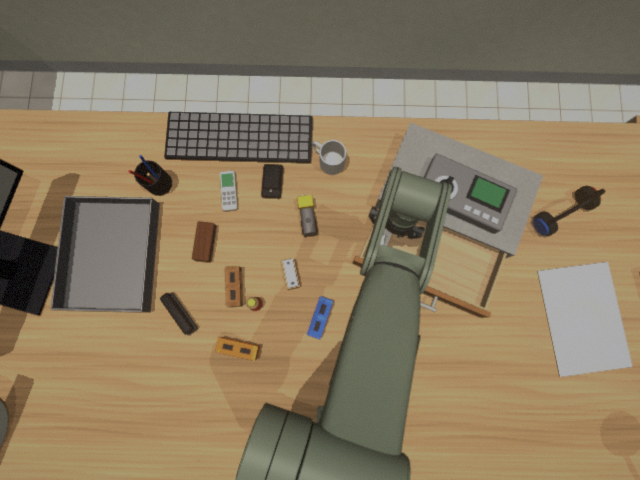

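The chime is now in the drawer, with one corner visible at (383,243). The other toys are where they were. Continuing with the next two.

Run:
```python
from h import *
np.set_printoptions(precision=1,suppress=True)
for n in("chime_short","lorry"):
    if not (pick(n) and place(n)): break
ctrl.move_ptp([400,200,300],R_down(0))
im,_=optics.grab_frame("top"); cv2.imwrite("pics/p2.png",im[:,:,::-1])
```

```text
chime_short top (np.float64(3.7239689521739576), array([458.2, 180. ]), np.float64(0.2298452330779952), np.float64(43.173308491997744), (79.76290130615234, 34.61435317993164))
chime_short side (np.float64(2.056814592618999), array([454.3, 175.9]), np.float64(0.2425845640209301), np.float64(43.70228202515736), (82.18578338623047, 32.73271942138672))
closed 34.91307339393751 52.24434792995453
lifted 35.1145671173469 51.701964139938354 t 26.0833
over 35.243463243414645 51.662399768829346
down hit True [ 441.8 -337.9   56.6] 35.37081128589918 want z 56
t 30.975 F [ 0.8  0.2 -1.5]
lorry top (np.float64(2.3100589453556437), array([627.3, 136.8]), np.float64(0.18227901219079423), np.float64(54.97351297742637), (112.18473815917969, 43.73524856567383))
lorry side (np.float64(5.454717052654071), array([625.7, 131.6]), np.float64(0.21513502977034715), np.float64(54.49913199457347), (112.40667724609375, 46.16358184814453))
closed 38.30209623095367 54.86667867342476
lifted 38.48512359866186 52.96101127343718 t 36.6167
over 38.512926663350065 52.95916599308839
down hit True [ 466.1 -274.    70.8] 35.9898455805988 want z 64
t 40.9333 F [1.1 0.1 0.1]
```

View pics/p2.png

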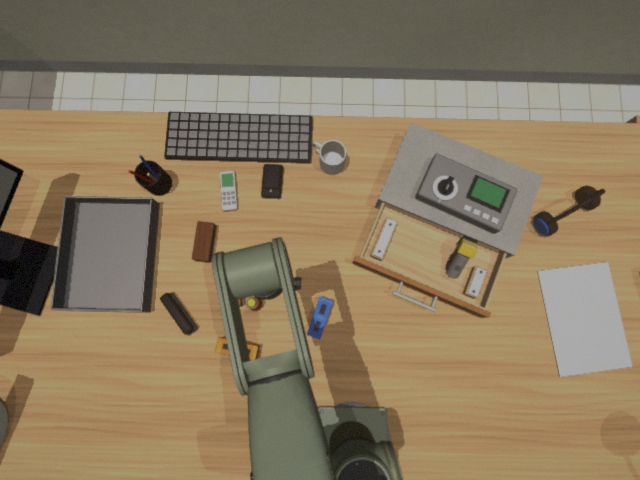

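All three toys are in the drawer: the long chime at (384,239), the lorry at (461,258) and the short chime at (476,282). The lorry touched down 7 mm early, so I'll check how it sits, along with the remaining toys and the dial.

Run:
```python
from h import *
np.set_printoptions(precision=1,suppress=True)
im,X,r,c=grab("top")
U=np.dstack([(X[...,:2]-UO)@ux+V+2,(X[...,:2]-UO)@uy,X[...,2]-22])
m=(U[...,0]>-100)&(U[...,0]<60)&(abs(U[...,1])<172)&(U[...,2]>12)
for b in blobs(np.where(m[...,None],U,np.nan),12,30):
    q=U[b]; cc,s,a=rect(q[:,:2]); print(cc,np.array(s),"yaw %.2f"%a,"z",np.percentile(q[:,2],[50,95]),q[:,:2].min(0),q[:,:2].max(0))
m=(X[...,2]>172)&(X[...,2]<200)&(np.hypot(X[...,0]-680,X[...,1]+232)<40)
print("dial",rect(X[m][:,:2]),"expected yaw -0.416")
cv2.imwrite("pics/p3.png",cv2.resize(im[180:320,340:520,::-1],None,fx=4,fy=4,interpolation=2))
```

```text
[-31.3 141.2] [118.   36.4] yaw -0.00 z [38.1 43.3] [-90.3 122.9] [ 27.7 159.3]
[-20.6 -68.2] [79.7 42. ] yaw 0.00 z [51.  68.1] [-60.4 -89.2] [ 19.2 -47.1]
[ -44.9 -138.8] [84.3 38.3] yaw -0.00 z [37.4 43. ] [ -87.1 -158. ] [  -2.8 -119.6]
dial (array([ 680.6, -230.5]), (41.63908767700195, 14.436837196350098), np.float64(-0.42347590283622516)) expected yaw -0.416
```

View pics/p3.png

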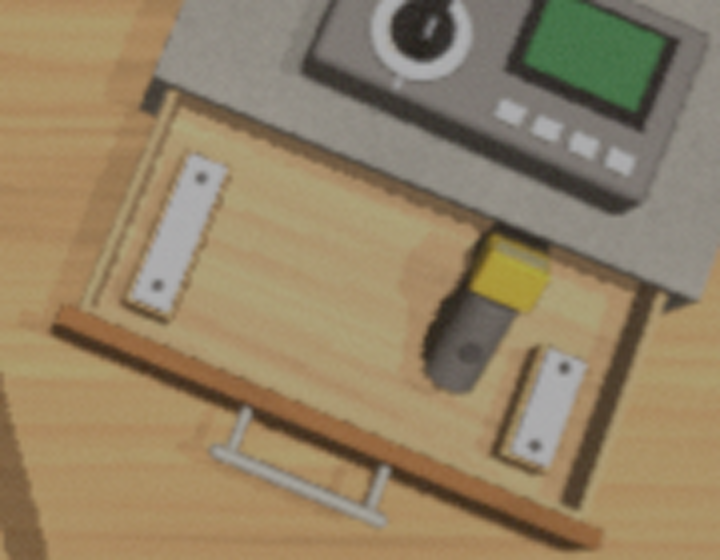

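Crop: the dial now reads off, at its stop. The lorry is pitched nose-up, with its yellow cab high at (510,270), so it must have rotated in the grip when the grip slackened. I'll profile it.

Run:
```python
from h import *
np.set_printoptions(precision=1,suppress=True)
for n in("top","side"):
    im,X,r,c=grab(n)
    U=np.dstack([(X[...,:2]-UO)@ux+V+2,(X[...,:2]-UO)@uy,X[...,2]-22])
    for x in range(-110,50,8):
        m=(abs(U[...,0]-x)<4)&(U[...,1]>-102)&(U[...,1]<-40)&(U[...,2]>8)&(U[...,2]<150)
        if m.sum(): q=U[m]; print(n,x,m.sum(),"z %.0f..%.0f"%tuple(np.percentile(q[:,2],[10,95])),"y %.0f..%.0f"%(q[:,1].min(),q[:,1].max()))
```

```text
top -110 55 z 48..62 y -102..-40
top -102 2 z 47..48 y -56..-50
top -62 7 z 39..45 y -80..-64
top -54 41 z 37..50 y -86..-55
top -46 46 z 39..58 y -89..-53
top -38 55 z 25..67 y -87..-50
top -30 60 z 25..71 y -89..-47
top -22 61 z 28..78 y -87..-48
top -14 59 z 38..85 y -89..-47
top -6 57 z 43..86 y -86..-47
top 2 84 z 55..101 y -93..-49
top 10 69 z 80..106 y -92..-48
top 18 71 z 94..112 y -93..-49
top 26 48 z 76..111 y -90..-48
top 34 36 z 79..104 y -91..-48
top 42 42 z 75..92 y -91..-47
side -110 168 z 26..62 y -102..-40
side -102 49 z 14..51 y -98..-40
side -62 19 z 40..45 y -85..-64
side -54 62 z 38..52 y -91..-57
side -46 75 z 35..58 y -91..-59
side -38 94 z 20..69 y -93..-59
side -30 106 z 26..72 y -97..-60
side -22 115 z 27..79 y -97..-57
side -14 114 z 37..85 y -97..-59
side -6 123 z 42..92 y -96..-55
side 2 138 z 48..101 y -96..-52
side 10 131 z 60..107 y -97..-53
side 18 134 z 69..112 y -96..-51
side 26 127 z 74..111 y -95..-53
side 34 118 z 76..104 y -96..-52
side 42 100 z 77..92 y -96..-53
```

The lorry rests with its rear on the drawer floor and its nose on the slab edge, pitched up about 41°; the corner geometry agrees with its dimensions. I'll grip the tank with the tool tilted to match, lift, level and set it down again.

Run:
```python
from h import *
np.set_printoptions(precision=2,suppress=True)
ph=np.radians(41); e3=np.array([0,0,1.]); u=np.r_[ux,0]; v=np.r_[uy,0]
def W(x,y,z): return np.r_[din(x,y),z+22]
tz=np.sin(ph)*u-np.cos(ph)*e3; tx=-np.cos(ph)*u-np.sin(ph)*e3; R=np.c_[tx,np.cross(tz,tx),tz]
G=W(-25.5,-71,60); S=G-110*tz
print(S,G,ctrl.solve_ik(S,R),ctrl.solve_ik(G,R))
ctrl.gripper_to(52,80)
ctrl.move_ptp(W(-90,-71,230),R_down(A)); ctrl.move_ptp(S,R)
hit=ctrl.move_l(G,vel=60,threshold=10); print(hit,st()["eef_pos"])
if not hit:
    ctrl.gripper_to(5,80); s=st(); print("closed",s["grip_width"],s["grasp_force"])
    ctrl.move_l(G+140*e3-20*u,vel=100); s=st(); print("up",s["grip_width"],s["grasp_force"])
    ctrl.move_ptp(W(-60,-71,230),R_down(A)); s=st(); print("level",s["grip_width"],s["t"])
    for n in("side",):
        im,X,r,c=grab(n)
        cv2.imwrite("pics/p4.png",cv2.resize(im[180:480,220:520,::-1],None,fx=2,fy=2,interpolation=2))
```

```text
[ 418.3  -253.78  165.02] [ 485.21 -280.81   82.  ] [-0.94 -0.18  2.32  0.79  0.51 -2.73] NoneTraceback (most recent call last):
  File "<stdin>", line 10, in <module>
plant.MotionError: the arm cannot follow that straight line within its joint ranges
```

```bash
cat >> h.py <<'E'
def W(x,y,z): return np.r_[din(x,y),z+22]
def Rt(deg,flip=1):
    """tool in the drawer's xz plane, fingers leaning by deg towards +unit x"""
    ph=np.radians(deg); u=np.r_[ux,0]; e=np.array([0,0,1.]); tz=np.sin(ph)*u-np.cos(ph)*e; tx=flip*(-np.cos(ph)*u-np.sin(ph)*e)
    return np.c_[tx,np.cross(tz,tx),tz]
E
python3 - <<'E'
from h import *
np.set_printoptions(precision=2,suppress=True)
print(st()["q"])
for f in(1,-1):
    for d in(41,30,20,10,0,-10,-20,-30,-41):
        R=Rt(d,f); G=W(-25.5,-71,60); P=W(-46,-71,42)
        print(f,d,[None if q is None else np.array(q) for q in(ctrl.solve_ik(G-100*R[:,2],R),ctrl.solve_ik(G,R),ctrl.solve_ik(P,R))])
E
```

```text
[-0.93 -0.18  2.31  0.79  0.51 -2.73]
1 41 [array([-0.92, -0.15,  2.31,  0.82,  0.48, -2.76]), None, None]
1 30 [array([-0.84, -0.09,  2.14,  0.37,  0.64, -2.27]), array([-0.78,  0.19,  2.08,  0.49,  0.42, -2.37]), array([-0.8 ,  0.2 ,  2.13,  0.58,  0.38, -2.48])]
1 20 [array([-0.77,  0.  ,  1.99,  0.17,  0.84, -2.05]), array([-0.74,  0.23,  1.97,  0.21,  0.62, -2.08]), array([-0.76,  0.23,  2.02,  0.23,  0.57, -2.12])]
1 10 [array([-0.72,  0.12,  1.82,  0.07,  1.04, -1.94]), array([-0.71,  0.3 ,  1.84,  0.07,  0.84, -1.94]), array([-0.72,  0.29,  1.9 ,  0.08,  0.79, -1.96])]
1 0 [array([-0.68,  0.25,  1.65, -0.  ,  1.24, -1.87]), array([-0.68,  0.38,  1.72, -0.  ,  1.05, -1.87]), array([-0.69,  0.37,  1.77, -0.  ,  0.99, -1.88])]
1 -10 [array([-0.65,  0.39,  1.48, -0.05,  1.44, -1.82]), array([-0.65,  0.48,  1.59, -0.05,  1.25, -1.82]), array([-0.66,  0.47,  1.65, -0.05,  1.2 , -1.83])]
1 -20 [array([-0.62,  0.53,  1.31, -0.08,  1.64, -1.8 ]), array([-0.63,  0.58,  1.46, -0.09,  1.45, -1.8 ]), array([-0.64,  0.57,  1.52, -0.09,  1.39, -1.8 ])]
1 -30 [array([-0.6 ,  0.69,  1.13, -0.
[... 1024 characters left out ...]
28]), array([-0.69,  0.37,  1.77, -0.  ,  0.99,  1.26])]
-1 -10 [array([-0.65,  0.39,  1.48, -0.05,  1.44,  1.32]), array([-0.65,  0.48,  1.59, -0.05,  1.25,  1.32]), array([-0.66,  0.47,  1.65, -0.05,  1.2 ,  1.31])]
-1 -20 [array([-0.62,  0.53,  1.31, -0.08,  1.64,  1.34]), array([-0.63,  0.58,  1.46, -0.09,  1.45,  1.35]), array([-0.64,  0.57,  1.52, -0.09,  1.39,  1.34])]
-1 -30 [array([-0.6 ,  0.69,  1.13, -0.11,  1.83,  1.35]), array([-0.62,  0.69,  1.33, -0.12,  1.64,  1.36]), array([-0.63,  0.68,  1.39, -0.12,  1.58,  1.36])]
-1 -41 [array([-0.59,  0.86,  0.94, -0.15,  2.05,  1.35]), array([-0.6 ,  0.81,  1.19, -0.15,  1.84,  1.36]), array([-0.61,  0.8 ,  1.26, -0.15,  1.79,  1.37])]
```

Run:
```python
from h import *
np.set_printoptions(precision=2,suppress=True)
e3=np.array([0,0,1.]); u=np.r_[ux,0]
R=Rt(24); g=W(-21.5,-71,56); G=g-6*R[:,2]; S=G-110*R[:,2]
ctrl.gripper_to(52,80)
ctrl.move_l(np.array(st()["eef_pos"])+60*e3); ctrl.move_ptp(S,R)
hit=ctrl.move_l(G,vel=60,threshold=10); print(hit,st()["eef_pos"])
if not hit:
    ctrl.gripper_to(5,80); s=st(); print("closed",s["grip_width"],s["grasp_force"])
    ctrl.move_l(G+140*e3-20*u,vel=100); s=st(); print("up",s["grip_width"],s["grasp_force"])
    R2=Rt(-17); ctrl.move_ptp(W(-60,-71,220),R2); s=st(); print("level",s["grip_width"],s["t"])
    im,X,r,c=grab("side")
    cv2.imwrite("pics/p4.png",cv2.resize(im[180:480,220:520,::-1],None,fx=2,fy=2,interpolation=2))
```

```text
False [ 486.78 -281.53   83.86]
closed 35.443790319722844 79.0789121389389
up 36.21074633791182 79.8748379945755
level 36.20288591875066 51.5333
```

View pics/p4.png

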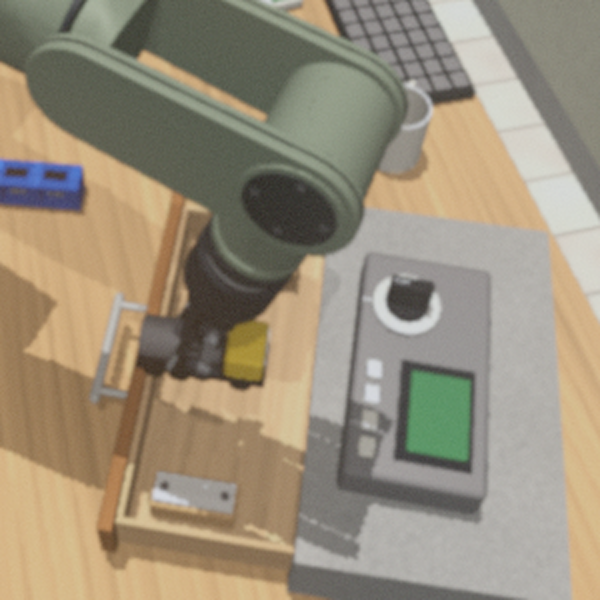

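The lorry is held and roughly level, with the cab at (247,350) and the tank at (165,342). Setting it down.

Run:
```python
from h import *
np.set_printoptions(precision=1,suppress=True)
e3=np.array([0,0,1.]); R=Rt(-17); T=W(-48,-72,36)-6*R[:,2]
ctrl.move_l(T+80*e3); ctrl.move_l(T+14*e3,vel=80)
hit=ctrl.move_l(T-2*e3,vel=25,threshold=6); s=st(); print(hit,s["eef_pos"]-T,s["grip_width"])
ctrl.gripper_to(46); ctrl.move_l(T-2*e3-100*R[:,2]*1.0,vel=120)
ctrl.move_ptp([430,0,300],R_down(0)); print(st()["t"])
for n in("top","side"):
    im,X,r,c=grab(n)
    U=np.dstack([(X[...,:2]-UO)@ux+V+2,(X[...,:2]-UO)@uy,X[...,2]-22])
    m=(U[...,0]>-103)&(U[...,0]<56)&(abs(U[...,1])<172)&(U[...,2]>12)
    for b in blobs(np.where(m[...,None],U,np.nan),12,30,150):
        q=U[b]; cc,ss,a=rect(q[:,:2]); print(n,cc,np.array(ss),"yaw %.2f"%a,"z",np.percentile(q[:,2],[50,95]),q[:,:2].min(0),q[:,:2].max(0))
find("woodblock");find("jingles")
```

```text
True [ 0.  -0.   1.9] 35.58205260781838
56.3333
top [  7.  141.2] [45.5 36.2] yaw 0.02 z [38.6 43.7] [-16.  123.1] [ 29.8 159.3]
top [-34.8 -70.8] [115.7  46.7] yaw 0.01 z [47.9 54.3] [-92.5 -94.3] [ 23.2 -47. ]
top [ -43.7 -138.6] [85.3 37.3] yaw 0.00 z [37.1 42.7] [ -86.4 -157.3] [  -1.1 -119.9]
side [-31.7 136.2] [118.  37.] yaw -0.00 z [38.2 42.7] [-90.7 117.7] [ 27.3 154.7]
side [-34.4 -74.3] [113.3  44.3] yaw 0.01 z [49.  54.3] [-91.1 -96.6] [ 22.3 -52. ]
side [ -43.8 -140.8] [82.6 37.5] yaw -0.01 z [38.8 42.9] [ -85.1 -159.9] [  -2.5 -121.7]
woodblock top (np.float64(2.536106830709141), array([544.1, 431.4]), np.float64(-0.08709375660302499), np.float64(42.02696306202876), (111.71391296386719, 50.50502395629883))
woodblock side None
jingles top (np.float64(2.7053665943781002), array([418.1, 338.7]), np.float64(0.08963939738762594), np.float64(48.31415437593887), (112.20670318603516, 40.64132308959961))
jingles side None
```

The lorry is flat now, with its top at 54 mm over the floor. Next, the wood block and the jingles.

```bash
sed -i 's/gripper_to(op,50)/gripper_to(op,80)/; s/gripper_to(5,50)/gripper_to(5,80)/' h.py
python3 - <<'E'
from h import *
np.set_printoptions(precision=1,suppress=True)
for n in("woodblock","jingles"):
    if not (pick(n) and place(n)): break
ctrl.move_ptp([330,60,320],R_down(0)); print(st()["t"])
for n in("top","side"):
    im,X,r,c=grab(n)
    U=np.dstack([(X[...,:2]-UO)@ux+V+2,(X[...,:2]-UO)@uy,X[...,2]-22])
    m=(U[...,0]>-103)&(U[...,0]<56)&(abs(U[...,1])<172)&(U[...,2]>12)
    for b in blobs(np.where(m[...,None],U,np.nan),12,30,150):
        q=U[b]; cc,ss,a=rect(q[:,:2]); print(n,cc,np.array(ss),"yaw %.2f"%a,"z",np.percentile(q[:,2],[50,95]))
    if n=="top": cv2.imwrite("pics/p5.png",im[:,:,::-1])
E
```

```text
woodblock top (np.float64(2.111401133417468), array([543.5, 431.5]), np.float64(-0.07461138741576878), np.float64(42.11449110126226), (112.06623077392578, 50.85918426513672))
woodblock side None
closed 48.61999069949329 85.7097601890564
lifted 48.49072028529867 85.144704580307 t 62.2583
over 48.90021543201796 85.08951187133789
down hit True [ 506.4 -212.9   56.9] 48.58275553144179 want z 56
t 67.5667 F [-1.1  0.   0.2]
jingles top (np.float64(2.7608726667640515), array([417.8, 338.8]), np.float64(0.0952414732539053), np.float64(48.0209546256678), (112.51457214355469, 40.4815788269043))
jingles side None
closed 38.88194697615871 81.24254822731018
lifted 38.589913011931245 80.68501710891724 t 73.0833
over 39.02676810111403 80.4670000076294
down hit True [ 533.5 -146.2   63.1] 38.644983354788806 want z 62
t 77.8167 F [-1.1  1.2  0.2]
79.0083
top [-29.8 141.2] [118.7  36.2] yaw 0.00 z [38.3 43.2]
top [-32.5  73.3] [114.2  40.3] yaw -0.01 z [43.1 47.6]
top [-31.1   1.8] [114.2  51.1] yaw 0.00 z [36.7 41.5]
top [-33.8 -70.4] [114.4  46.5] yaw 0.00 z [48.  54.8]
top [ -43.1 -138.5] [84.7 37.2] yaw 0.01 z [37.  42.4]
side [-31.  135.6] [118.4  36.7] yaw 0.01 z [37.8 42.6]
side [-34.4  70.6] [112.4  42.6] yaw -0.00 z [44.1 47.5]
side [-32.7  -2.2] [112.6  53.1] yaw -0.01 z [38.  41.2]
side [-33.7 -74.2] [113.4  44.8] yaw 0.01 z [48.8 54.4]
side [ -43.  -140.8] [82.7 37.4] yaw -0.02 z [38.8 42.8]
```

View pics/p5.png

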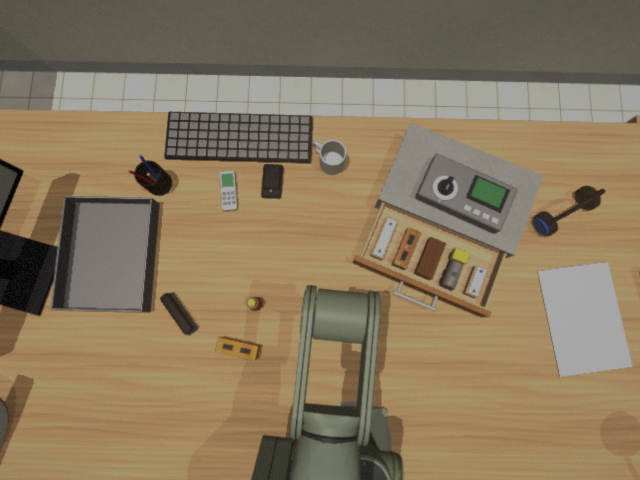

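All five toys sit flat in the drawer and below 61 mm, and the bystanders haven't moved. Now I'll push the drawer home with closed fingers on the middle of the handle.

Run:
```python
from h import *
np.set_printoptions(precision=1,suppress=True)
def Q(x,z): return np.r_[UO+ux*x,z]
R=R_down(A); ctrl.gripper_to(0,40)
ctrl.move_ptp(Q(-385,200),R); ctrl.move_l(Q(-385,58)); 
f=lambda: ((np.array(st()["eef_pos"])[:2]-UO)@ux, np.array(st()["force"]), st()["t"])
print("contact",ctrl.move_l(Q(-335,58),vel=40,threshold=4),f())
print(ctrl.move_l(Q(-196,58),vel=50,threshold=20),f())
print(ctrl.move_l(Q(-168,58),vel=30,threshold=22),f())
```

```text
contact False (np.float64(-334.98853837412736), array([0.3, 0.1, 0. ]), 83.05)
False (np.float64(-196.059934221901), array([-0.4,  1.1, -0.2]), 85.9833)
True (np.float64(-192.73396644260507), array([ 0.6, -0.1, -0. ]), 86.45)
```

Run:
```python
from h import *
np.set_printoptions(precision=1,suppress=True)
print(st()["force"],st()["eef_pos"])
im,X,r,c=grab("side")
cv2.imwrite("pics/p6.png",cv2.resize(im[180:480,220:520,::-1],None,fx=2,fy=2,interpolation=2))
U=np.dstack([(X[...,:2]-UO)@ux,(X[...,:2]-UO)@uy,X[...,2]])
for lo,hi in((-150,-60),(60,150)):
    m=(U[...,0]<-117)&(U[...,0]>-330)&(U[...,1]>lo)&(U[...,1]<hi)&(abs(U[...,2]-82)<5)
    print(np.percentile(U[m][:,0],[2,50,98]),m.sum())
```

```text
[ 0.6 -0.1 -0. ] [ 515.3 -216.3   57. ]
[-141.6 -134.1 -126.7] 356
[-142.4 -134.8 -123.7] 243
```

View pics/p6.png

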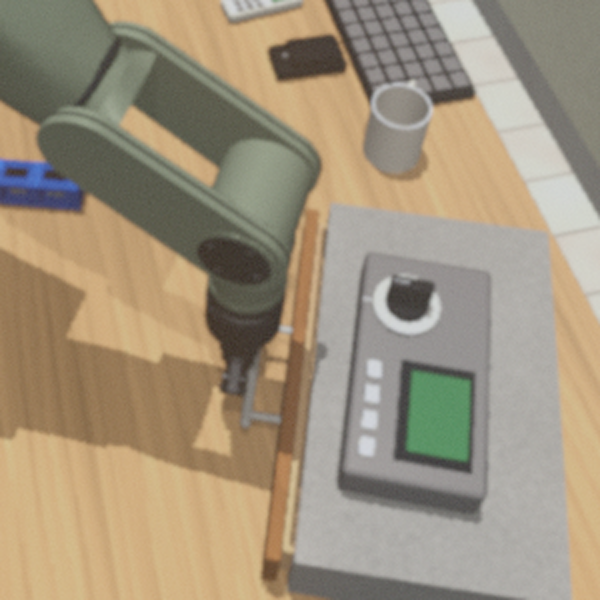

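The drawer front at (290,400) is about 12–14 mm out, at the catch, and the push stopped on a brief spike. I'll push on more slowly.

Run:
```python
from h import *
np.set_printoptions(precision=1,suppress=True)
def Q(x,z): return np.r_[UO+ux*x,z]
x0=(np.array(st()["eef_pos"])[:2]-UO)@ux; x=x0
while x<-166:
    x+=3; hit=ctrl.move_l(Q(x,57),vel=15,threshold=25); s=st(); F=np.array(s["force"])[:2]@ux; print("%.1f %.1f %s"%((np.array(s["eef_pos"])[:2]-UO)@ux,F,hit))
    if F<-14: break
ctrl.move_l(Q(-230,57),vel=60); ctrl.move_l(Q(-230,220)); ctrl.move_ptp([330,60,320],R_down(0)); print(st()["t"])
for n in("side","top"):
    im,X,r,c=grab(n)
    U=np.dstack([(X[...,:2]-UO)@ux,(X[...,:2]-UO)@uy,X[...,2]])
    m=(U[...,0]<-60)&(U[...,0]>-330)&(abs(U[...,1])<190)&(abs(U[...,2]-82)<5)
    print(n,np.percentile(U[m][:,0],[2,50,98]),m.sum())
    cv2.imwrite(f"pics/p7{n}.png",im[:,:,::-1])
```

```text
-192.3 -6.4 False
-192.0 -13.4 False
-187.0 -8.2 False
-181.3 -1.6 False
-181.1 -9.9 False
-181.0 -17.9 False
92.1917
side [-130.7 -123.2 -115.5] 1257
top [-130.6 -122.6 -113.6] 802
```

View pics/p7side.png

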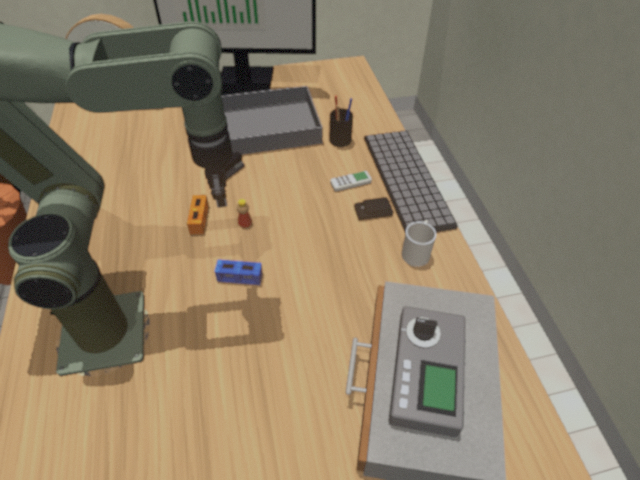

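The drawer front at (370,380) is flush with the unit, its face at unit x of about -130, so it is home. The dial at (425,330) is at off, all the toys are off the desk, and the bystanders are in place.

```bash
python3 -c "
from plant import ctrl
print(ctrl.finish_job())"
```

```text
the job is handed in; nothing more can be done
None
```

The job is handed in: all five test toys are in the drawer, the drawer is pushed home past its catch, the dial is turned to off, and the figure, mug, mouse, handset and stapler were left where they stood.

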